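# Empty the foot-plate magazine into the kit tray and slide it home

### The arm

A 6-joint arm with a two-finger parallel gripper is mounted at the origin on the work surface. World frame = base frame: x ahead of the robot, y to its left, z up, the work surface at z = 0. Lengths are in mm, angles in rad, forces in N, time in s.
With the tool pointing down it reaches from about 400 to 925 mm from the base axis. Payload 12.5 kg.
Tool frame: the origin (TCP) lies midway between the tips of the shut fingers; the grasp point (between the pads) lies 19 mm behind it (env.grip_depth is the distance from the TCP to the grasp point, in mm); z points along the fingers, y is the line along which they close (so a half turn about z gives the same grasp; the last joint's range is limited). The gripper opens to 95 mm and grips with 3 to 60 N. Pads are 20 mm wide; open, the fingers measure 119 mm over their backs; the gripper's body (75 mm by 180 mm) begins 59 mm behind the grasp point.
Start: joints at [-1.258, 0.491, 1.559, -0, 1.092, -0.106], TCP at [254.189, -570.994, 214.661] pointing down, gripper open.
Joint ranges: [-3.1, 3.1], [-0.84, 2.19], [0.05, 2.79], [-1.13, 4.28], [0.06, 2.93], [-2.69, 2.69]. Speed limits (rad/s): [2.22, 2.22, 2.79, 3.14, 3.14, 3.14].

### API

Orientations are given as [roll, pitch, yaw] about the fixed x, y, z axes, in that order (R = Rz(yaw) Ry(pitch) Rx(roll)).
In Python, from cell import monitor, viewer, order, env gives the robot as it stands.
- The arm moves only by the tool move_arm, never from a script. Its argument "moves" is one flat list of numbers, 4 for each row, row after row: the shift along the tool's x, y, z normalised to -1 to 1, where 1 is 0.15 m, then the turn about the tool's z normalised to -1 to 1, where 1 is pi/2 rad. A call has 1 to 10 rows; each row shifts and turns the commanded pose from where the row before left it, along the tool's axes as they then stand; what a row does not reach is not made up. A row lasts 1/8 s, in which the tool goes at most 62.5 mm and 10.7 degrees, less where a joint would pass 70% of its speed; a pose out of reach is approached as far as the arm can. A call with a number of a shift or a turn outside -1 to 1 is refused whole. A call with a gripper value outside its range is refused whole. "claw" is the finger opening in mm, from 0 to 95.1, set as the call begins (left out, the last holds). The fingers move at their own pace and stop on an object; the grip force is fixed at half the most. Time passes only in rows, so rows that do not move let the fingers close. It gives the time, the measured TCP pose, the force, the opening and the grip force at its end, in the units of the state.
- monitor.state(): the state, without advancing time (a new reading comes with each control period).
- viewer.read_camera(name): name is "scene" or "top"; returns the picture (480x640x3 uint8, red, green, blue); there is no depth.
- viewer.camera_info(name): a dict with "K" (3x3 intrinsics, pixels), "camera_from_world" (4x4, takes a point from world to camera coordinates). Camera axes: x right, y down, z forward; pixel columns grow to the right and rows downward; lengths in mm; the calibration is good to about 2 mm. A picture is of the moment at which its call begins. camera_info takes no time and is no camera call.
- order.job_done(): hands the job in; it is judged then, once.
The state is a dict: "t": time; "joints": joint angles; "qvel": joint speeds; "tau": joint torques, N m; "eef_pos": TCP position; "tcp_rot": TCP orientation; "ft_force": force on the tool from outside, world axes, zero at the start; "moment": the same for the moment, N m; "opening": opening from 0.0 (shut) to 1.0 (fully open); "grip_force": force on a finger pad.
Only numpy, scipy, OpenCV 4.12 (cv2) and the standard library are available. Lean on these libraries where they do the work, as an engineer would, in place of code of your own. Each camera call takes 0.05 s, during which the arm holds its last target. There are 200 camera calls.

### The job

Make up the kit: stand every motor (there are one or two) upright in the tray's larger bay, and with the ejector slide feed every foot plate out of the bottom of the magazine, one at a time, and lay it flat in the tray's smaller bay (they may lie on top of one another). When all of them are in, pull the ejector fully back and push the loaded tray along its guide fully home against the stop. Leave the bottle and the roll core where they are.

Things in the scene. Friction and masses are not known exactly. Their poses are not given: they have to be found in the camera images.
- magazine: fixed upright plate magazine, 121 mm tall, with corner strips and a strap over the top (plates cannot be lifted out); on either side of the bench. Origin on the bench under the stack's centre, +x the way plates come out. The stack stands on a floor 30 mm up, plates' long side along x. Front strips (outer face x = 52 mm) hold back all but the lowest plate, which leaves by a slot 16 mm high
- outfeed (a point): point on top of the magazine's outfeed tongue, at x = 110 mm, y = 0, z = 30 mm of the magazine. The tongue runs along the magazine's x from 50 to 165 mm and is 32 mm wide, solid down to the bench, so a plate on it overhangs 14 mm on each side and can be taken by its long edges from above
- ejector (a joint): flat slide behind the magazine, moving along its x: 0 fully back, 0.075 m fully forward; 1.5 to 12 N, stays where left. Its 8 mm blade pushes out the lowest plate: fully forward, that plate's centre is at x = 72 mm of the magazine, its tail still under the stack, so draw it straight out 25 mm or more before lifting. The rest drop by one plate only once the slide is fully back
- ejector_handle (a point): centre of the ejector's upright black handle block: 16 mm along the magazine's x, 30 mm across (y), 50 mm tall, from 39 to 89 mm above the bench; at x = -150 mm, y = 0 of the magazine when the slide is back, and moving with it
- tray: loose blue tray, 130 mm long (x), 281 mm wide (y), 32 mm high, 0.3 kg, walls and floor 5 mm thick; origin at the centre of its underside. A divider makes two bays. Black shoes only 60 mm long on its two sides run between the guide's rails with about 2 mm play a side: pushed well off its centre line it skews and jams
- plate_bay (a point): centre of the inner floor of the tray's smaller bay (inside 120 mm along x, 116 mm along y), for the plates; axes as the tray's
- motor_bay (a point): centre of the inner floor of the tray's larger bay (inside 120 mm along x, 150 mm along y), for the motors side by side; axes as the tray's
- guide: fixed guide for the tray: 6 mm steel bed, aluminium side rails (tops 32 mm above the bench) and a dark stop at the far end; on the other side of the bench from the magazine. Origin on the bench, x along the run from the open end near the robot to the stop. The tray, axes parallel, starts with its origin at x about -65 mm and touches the stop at x = 75 mm
- motor1: orange motor on a square flange, 60 x 60 x 10 mm; round body 50 mm in diameter, 83 mm tall in all, 0.3 to 0.5 kg, a small black terminal box low on its +x side (32 mm from the axis, 12 to 36 mm high); origin at the centre of the flange's underside, z up. Stands on the bench on the robot's side of the magazine at the start. One or two are present (None if absent)
- motor2: orange motor on a square flange, 60 x 60 x 10 mm; round body 50 mm in diameter, 83 mm tall in all, 0.3 to 0.5 kg, a small black terminal box low on its +x side (32 mm from the axis, 12 to 36 mm high); origin at the centre of the flange's underside, z up. Stands on the bench on the robot's side of the magazine at the start. One or two are present (None if absent)
- plate1: orange foot plate, 90 x 60 x 12 mm, 0.12 kg, all alike; origin at the centre of its underside, x along the 90 mm, z up. Two or three are present, all stacked in the magazine at the start (plate1 lowest; plate3 may be absent: None)
- plate2: orange foot plate, 90 x 60 x 12 mm, 0.12 kg, all alike; origin at the centre of its underside, x along the 90 mm, z up. Two or three are present, all stacked in the magazine at the start (plate1 lowest; plate3 may be absent: None)
- plate3: orange foot plate, 90 x 60 x 12 mm, 0.12 kg, all alike; origin at the centre of its underside, x along the 90 mm, z up. Two or three are present, all stacked in the magazine at the start (plate1 lowest; plate3 may be absent: None)
- bottle: white bottle, 38 mm in diameter, 95 mm tall, beyond the magazine; not needed
- tape: cardboard ring (roll core), 90 mm in diameter, 45 mm tall, beyond the magazine; not needed
Mind the look-alikes: they are no part of the job. Leave any pink or purple look-alike of the motor2 alone. What is shaped like the plate3 but black or green is not meant.

How it is judged (in metres and radians):
On the way:
1. every motor and plate is in its bay of the tray and let go, with the tray still clear of the stop (x of plate1 in the frame of plate_bay between -0.035 and 0.035 m and y of plate1 in the frame of plate_bay between -0.045 and 0.045 m and z of plate1 in the frame of plate_bay between -0.004 and 0.05 m and angle between each of plate1, plate2, plate3, motor1, motor2's own z axis and vertical below 0.14 rad and linear speed of each of plate1, plate2, plate3, motor1, motor2 below 0.03 m/s and contact force between the fingers and plate1 below 0.05 N and x of plate2 in the frame of plate_bay between -0.035 and 0.035 m and y of plate2 in the frame of plate_bay between -0.045 and 0.045 m and z of plate2 in the frame of plate_bay between -0.004 and 0.05 m and contact force between the fingers and plate2 below 0.05 N and x of plate3 in the frame of plate_bay between -0.035 and 0.035 m and y of plate3 in the frame of plate_bay between -0.045 and 0.045 m and z of plate3 in the frame of plate_bay between -0.004 and 0.05 m and contact force between the fingers and plate3 below 0.05 N and x of motor1 in the frame of motor_bay between -0.035 and 0.035 m and y of motor1 in the frame of motor_bay between -0.05 and 0.05 m and z of motor1 in the frame of motor_bay between -0.004 and 0.01 m and contact force between the fingers and motor1 below 0.05 N and x of motor2 in the frame of motor_bay between -0.035 and 0.035 m and y of motor2 in the frame of motor_bay between -0.05 and 0.05 m and z of motor2 in the frame of motor_bay between -0.004 and 0.01 m and contact force between the fingers and motor2 below 0.05 N and x of tray in the frame of guide below 0.045 m), for 0.2 s.
At the end, for the whole second after the job is handed in: Plates flat (8 deg) in the smaller bay, within 35 mm (x) and 45 mm (y) of its centre; motors upright (8 deg) in the larger bay, within 35 mm (x) and 50 mm (y); tray within 5 mm of the stop; ejector within 6 mm of fully back; all at rest and let go (x of plate1 in the frame of plate_bay between -0.035 and 0.035 m and y of plate1 in the frame of plate_bay between -0.045 and 0.045 m and z of plate1 in the frame of plate_bay between -0.004 and 0.05 m and angle between each of plate1, plate2, plate3, motor1, motor2's own z axis and vertical below 0.14 rad and linear speed of each of plate1, plate2, plate3, motor1, motor2 below 0.03 m/s and contact force between the fingers and plate1 below 0.05 N and x of plate2 in the frame of plate_bay between -0.035 and 0.035 m and y of plate2 in the frame of plate_bay between -0.045 and 0.045 m and z of plate2 in the frame of plate_bay between -0.004 and 0.05 m and contact force between the fingers and plate2 below 0.05 N and x of plate3 in the frame of plate_bay between -0.035 and 0.035 m and y of plate3 in the frame of plate_bay between -0.045 and 0.045 m and z of plate3 in the frame of plate_bay between -0.004 and 0.05 m and contact force between the fingers and plate3 below 0.05 N and x of motor1 in the frame of motor_bay between -0.035 and 0.035 m and y of motor1 in the frame of motor_bay between -0.05 and 0.05 m and z of motor1 in the frame of motor_bay between -0.004 and 0.01 m and contact force between the fingers and motor1 below 0.05 N and x of motor2 in the frame of motor_bay between -0.035 and 0.035 m and y of motor2 in the frame of motor_bay between -0.05 and 0.05 m and z of motor2 in the frame of motor_bay between -0.004 and 0.01 m and contact force between the fingers and motor2 below 0.05 N and x of tray in the frame of guide above 0.07 m and value of joint ejector below 0.006 m and linear speed of tray below 0.02 m/s and angle between tray's own z axis and vertical below 0.05 rad); the robot touches nothing.
It fails at once if the bottle is shifted by more than 40 mm (distance of bottle from where it was at the start of the episode above 0.04 m).
It fails at once if the roll core is shifted by more than 40 mm (distance of tape from where it was at the start of the episode above 0.04 m).
Of plate3, motor1, motor2 only 2 to 3 are there at a start; the rules pass over those that are not, and their reading is None.
At some moment in a run one of motor1, motor2 may be knocked a few centimetres aside while the robot is not near it.
Once in a run the grip may slacken for a moment while it holds something.
It also fails if it takes over 210 s, if anything falls off the work surface, if the arm or the gripper's body presses on something with over 40 N, if the wrist force passes 120 N, or if a joint passes its speed limit or range.

## Working session

There is one attempt and no reset: what is moved stays moved. The work goes in short steps, Python scripts to look and compute and a tool call to move; the robot and the scene stay as the last step left them, time stands still between calls to the robot, and variables do not carry over. Pictures are saved under pics/ and viewed, at most 14 in all, crops included, and the job is handed in when it is done.

Besides the shell and the picture viewer there is one more tool, called after "Call:" by a JSON object that holds its "method" and its "body". move_arm: Moves the arm, as the interface text tells. Scaled input: -1 to 1 covers 0.15 m each way for a shift and pi/2 rad each way for a turn. Its arguments: {"type":"object","properties":{"moves":{"type":"array"},"claw":{"type":"number"}},"required":["moves"]}

```bash
ls; mkdir -p pics; python3 - <<'E'
from cell import monitor, viewer, order, env
import cv2
for n in("scene","top"):
    im=viewer.read_camera(n); cv2.imwrite(f"pics/{n}0.png",im[:,:,::-1])
    i=viewer.camera_info(n); print(n,i["K"],i["camera_from_world"])
s=monitor.state(); print(s)
E
```

```text
pics
scene [[447.83172722   0.         315.98111217]
 [  0.         447.83172722 241.71960127]
 [  0.           0.           1.        ]] [[-5.78563738e-01  8.15601343e-01  7.64530427e-03  2.76431378e+02]
 [ 6.82937627e-01  4.89538187e-01 -5.42170232e-01 -3.24290538e+02]
 [-4.45937438e-01 -3.08458770e-01 -8.40233889e-01  1.13246933e+03]
 [ 0.00000000e+00  0.00000000e+00  0.00000000e+00  1.00000000e+00]]
top [[452.62563454   0.         321.21178631]
 [  0.         452.62563454 233.49149187]
 [  0.           0.           1.        ]] [[ 1.73965394e-02 -9.99762426e-01 -1.31321302e-02  2.43668947e+01]
 [-9.87242875e-01 -1.50966977e-02 -1.58504246e-01  5.28267403e+02]
 [ 1.58268338e-01  1.57220273e-02 -9.87270961e-01  8.45150107e+02]
 [ 0.00000000e+00  0.00000000e+00  0.00000000e+00  1.00000000e+00]]
{'t': 0.1, 'joints': array([-1.25758315e+00,  4.91451583e-01,  1.55934565e+00, -3.10704450e-05,
        1.09169243e+00, -1.05590216e-01]), 'qvel': array([-0.00094055, -0.00150816, -0.00210103,  0.00105644, -0.00122933,
       -0.00029026]), 'tau': array([ 4.94544336e-03, -6.13618469e+01, -2.58605844e+01,  6.94885617e-02,
        4.70420870e-02, -5.11933843e-05]), 'eef_pos': array([ 254.12685984, -570.79178042,  214.16457713]), 'tcp_rot': array([-3.14069773e+00, -6.71340057e-05,  4.18817693e-01]), 'ft_force': array([-0.99479242, -0.09520611,  0.06156435]), 'moment': array([-0.0439681 ,  0.02789641,  0.00636724]), 'grip_force': 0.0, 'opening': 1.000694313542896}
```

View pics/scene0.png

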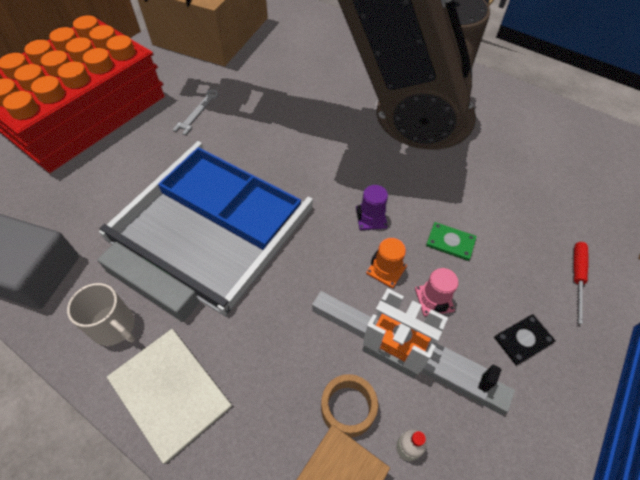

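View pics/top0.png

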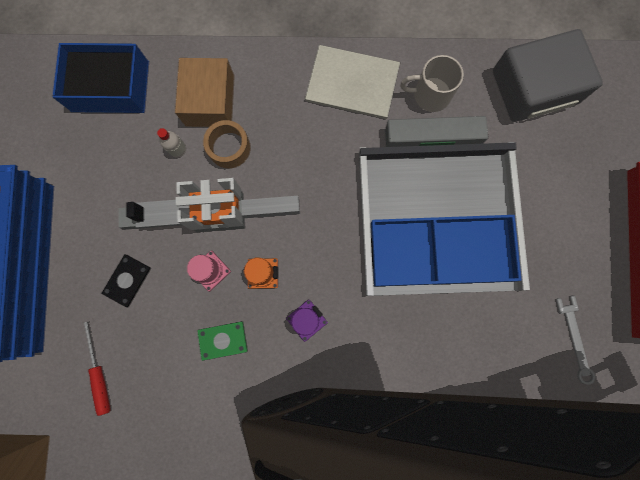

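The scene picture shows one orange motor at (390,262), the magazine at (405,335), its ejector handle at (490,378) and the tray at (230,195). In the top picture they are at motor (262,272), magazine (208,205), handle (134,212) and tray (445,250). Pink and purple are decoys. I'll enlarge both areas.

```bash
cat > h.py <<'E'
import numpy as np, cv2
from cell import monitor, viewer, order, env
def w(n,u,v,z):
    i=viewer.camera_info(n);K=np.array(i["K"]);T=np.array(i["camera_from_world"]);R=T[:3,:3];t=T[:3,3]
    c=-R.T@t; d=R.T@np.linalg.solve(K,[u,v,1]); return (c+d*(z-c[2])/d[2]).round(1)
def px(n,p):
    i=viewer.camera_info(n);K=np.array(i["K"]);T=np.array(i["camera_from_world"])
    q=K@(T[:3,:3]@np.array(p,float)+T[:3,3]); return (q[:2]/q[2]).round(1)
def crop(n,x,y,ww,hh,f,name):
    im=viewer.read_camera(n)[y:y+hh,x:x+ww,::-1]
    cv2.imwrite("pics/"+name,cv2.resize(im,None,fx=f,fy=f,interpolation=cv2.INTER_CUBIC))
def st():
    s=monitor.state();print(round(s["t"],2),s["eef_pos"].round(1),s["tcp_rot"].round(3),s["ft_force"].round(1),round(s["opening"]*95.1,1),s["grip_force"])
E
python3 - <<'E'
from h import *
crop("top",110,160,200,140,4,"magc.png")
crop("top",350,135,190,170,3.5,"trayc.png")
E
```

```text
(no output)
```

View pics/magc.png

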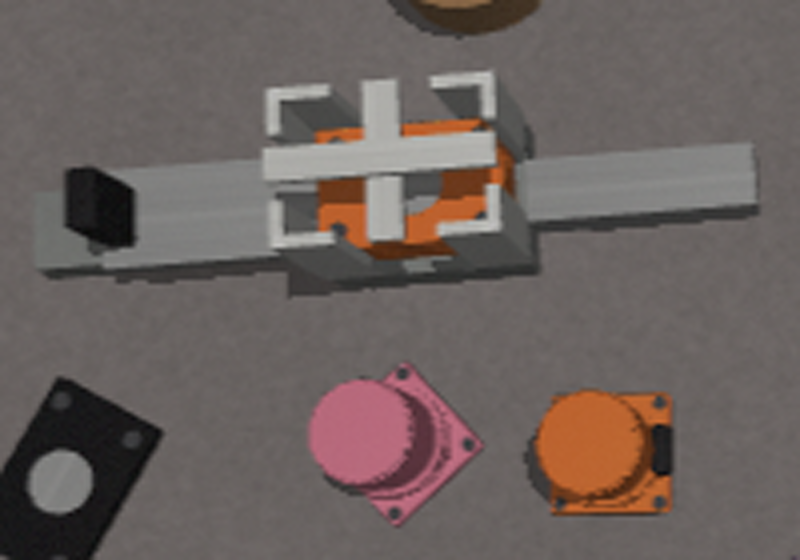

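View pics/trayc.png

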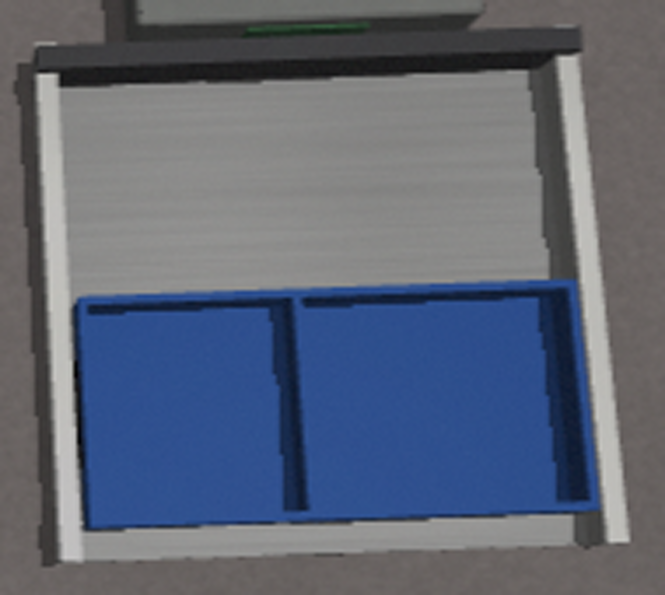

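The crops show: tongue end edge at full-frame (298.8,196.3)-(299.3,211.3), motor top centre (257.8,271) with its box to the right, and handle top about (133,208). The tray's top corners are at about (372.3,220.1), (514.3,215.6), (520.6,280.7) and (375.1,285.6), with the small bay on the left.

```bash
python3 - <<'E'
from h import *
M=lambda u,v,z:w("top",110+u/4,160+v/4,z)
T=lambda u,v,z:w("top",350+u/3.5,135+v/3.5,z)
print("tongue end",M(755,144,30),M(757,205,30),"start",M(528,163,30),M(528,222,30))
print("strap x ends",M(263,163,121),M(495,150,121),"strap y ends",M(380,80,121),M(386,240,121))
print("strip corners",M(266,90,121),M(493,72,121),M(273,247,121),M(500,228,121))
print("handle top",[M(*p,89) for p in[(66,172),(95,168),(67,206),(103,214)]])
print("ejector guide end",M(35,193,30),M(40,272,30))
print("motor top",M(591,444,83),"flange",[M(*p,10) for p in[(552,393),(670,393),(672,515),(552,515)]])
for z in(32,38): print("tray",z,[T(*p,z) for p in[(78,298),(575,282),(597,510),(88,527)]])
print("div",T(300,298,38),T(300,511,38))
print("rails",[T(*p,32) for p in[(71,560),(49,72),(617,542),(568,57)]])
print("motor in scene",px("scene",[*M(591,444,83)[:2],83]))
E
```

```text
tongue end [605.6  79.8  30. ] [574.3  78.   30. ] start [594.2 194.1  30. ] [563.9 192.7  30. ]
strap x ends [571.3 296.6 121. ] [578.8 191.4 121. ] strap y ends [610.8 245.6 121. ] [536.6 238.6 121. ]
strip corners [605.4 297.5 121. ] [615.3 194.1 121. ] [532.6 289.4 121. ] [542.9 187.4 121. ]
handle top [array([573. , 400.8,  89. ]), array([575.1, 387.2,  89. ]), array([556.6, 398.9,  89. ]), array([553. , 381.5,  89. ])]
ejector guide end [575.1 442.7  30. ] [534.7 436.6  30. ]
motor top [449.3 148.4  83. ] flange [array([480.1, 180.5,  10. ]), array([481. , 120.8,  10. ]), array([419.9, 117.8,  10. ]), array([418.9, 177.8,  10. ])]
tray 32 [array([557.9, -68. ,  32. ]), array([ 571.3, -349.5,   32. ]), array([ 442.6, -355.2,   32. ]), array([428.5, -73.5,  32. ])]
tray 38 [array([556.8, -67.4,  38. ]), array([ 570.1, -347. ,   38. ]), array([ 442.2, -352.6,   38. ]), array([428.2, -72.9,  38. ])]
div [ 558.6 -192.4   38. ] [ 439.  -189.7   38. ]
rails [array([410.2, -64.1,  32. ]), array([691.5, -51.2,  32. ]), array([ 425.2, -365.2,   32. ]), array([ 704.5, -352.1,   32. ])]
motor in scene [391.7 247.3]
```

One orange motor means three plates. Worked out: magazine origin (574.1,242.8), +x = (0.096,-0.995). The guide and tray are at yaw 0.046, tray centre (499.6,-210.5), plate_bay (496,-133), motor_bay (502,-271). All sizes check out to 1–2 mm. First I move above the motor at (450,149).

Call:
{"method": "move_arm", "body": {"moves": [0,0,0,-0.108,0,0,0,-0.108,0,0,0,-0.108,0,0,0,-0.108,0,0,0,-0.108,0,0,0,-0.108,0,0,0,-0.108], "claw": 90}}

```text
t: 1.08
eef_pos: [254.2, -570.9, 214.5]
tcp_rot: [-3.142, -0.0, 1.612]
ft_force: [-0.3, -0.7, -0.5]
opening: 0.948
grip_force: 0.0
```

Call:
{"method": "move_arm", "body": {"moves": [0.25,0.24,0,0,0.25,0.24,0,0,0.25,0.24,0,0,0.25,0.24,0,0,0.25,0.24,0,0,0.25,0.24,0,0,0.25,0.24,0,0]}}

```text
t: 1.95
eef_pos: [497.7, -298.3, 214.6]
tcp_rot: [-3.142, 0.0, 1.606]
ft_force: [-0.1, -0.8, -0.3]
opening: 0.945
grip_force: 0.0
```

Call:
{"method": "move_arm", "body": {"moves": [0.37,-0.03,0,0,0.37,-0.03,0,0,0.37,-0.03,0,0,0.37,-0.03,0,0,0.37,-0.03,0,0,0.37,-0.03,0,0,0.37,-0.03,0,0,0.37,-0.03,0,0,0,0,0,0]}}

```text
t: 3.08
eef_pos: [444.2, 145.6, 214.6]
tcp_rot: [-3.142, -0.0, 1.611]
ft_force: [-0.7, -0.6, 0.6]
opening: 0.949
grip_force: 0.0
```

```bash
cat >> h.py <<'E'
def go(x,y,z,yaw,p=None):
    """prints total tool-frame units (x,y,z,turn) to a target, shift first"""
    if p is None:
        s=monitor.state(); p=[*s["eef_pos"],s["tcp_rot"][2]]
    c,q=np.cos(p[3]),np.sin(p[3]); d=np.array([x,y,z])-p[:3]
    print("need",np.round([(c*d[0]+q*d[1])/150,(q*d[0]-c*d[1])/150,-d[2]/150,-(yaw-p[3])/(np.pi/2)],3)); return [x,y,z,yaw]
E
python3 - <<'E'
from h import *
st(); go(450,149,48,1.6)
E
```

```text
3.08 [444.2 145.6 214.6] [-3.142 -0.     1.611] [-0.7 -0.6  0.6] 90.3 0.0
need [0.021 0.04  1.111 0.007]
```

Call:
{"method": "move_arm", "body": {"moves": [0.021,0.04,0.3,0,0,0,0.3,0,0,0,0.3,0,0,0,0.2,0,0,0,0,0]}}

```text
t: 3.7
eef_pos: [450.2, 145.0, 48.2]
tcp_rot: [-3.138, 0.001, 1.605]
ft_force: [0.2, 0.3, 0.6]
opening: 0.945
grip_force: 0.0
```

Call:
{"method": "move_arm", "body": {"moves": [0,0,0,0,0,0,0,0,0,0,0,0,0,0,0,0,0,0,0,0,0,0,0,0], "claw": 30}}

```text
t: 4.45
eef_pos: [450.0, 146.0, 49.8]
tcp_rot: [-3.14, 0.0, 1.606]
ft_force: [-5.1, -0.1, 7.6]
opening: 0.522
grip_force: 30.0
```

Call:
{"method": "move_arm", "body": {"moves": [0,0,-0.2,0,0,0,-0.3,0,0,0,-0.3,0,0,0,0,0]}}

```text
t: 4.95
eef_pos: [451.8, 146.3, 171.9]
tcp_rot: [3.137, -0.001, 1.607]
ft_force: [0.2, 0.0, -5.1]
opening: 0.52
grip_force: 30.0
```

```bash
python3 - <<'E'
from h import *
st(); go(502.4,-270.9,120,1.617)
E
```

```text
4.95 [451.8 146.3 171.9] [ 3.137e+00 -1.000e-03  1.607e+00] [ 0.2  0.  -5.1] 49.5 29.997075498104095
need [-2.792  0.238  0.346 -0.007]
```

Call:
{"method": "move_arm", "body": {"moves": [-0.2,0.03,0,0,-0.3,0.03,0,0,-0.35,0.03,0,0,-0.35,0.03,0,0,-0.35,0.03,0,0,-0.35,0.03,0,0,-0.35,0.03,0,0,-0.3,0.028,0,0,-0.242,0,0.2,0,0,0,0.15,0]}}

```text
t: 6.2
eef_pos: [500.4, -273.0, 113.8]
tcp_rot: [-3.139, -0.001, 1.604]
ft_force: [0.2, -0.1, -5.0]
opening: 0.519
grip_force: 30.0
```

Call:
{"method": "move_arm", "body": {"moves": [0,0,0,0,0,0,0,0]}}

```text
t: 6.45
eef_pos: [501.4, -270.8, 117.0]
tcp_rot: [-3.141, -0.0, 1.607]
ft_force: [-0.5, 0.8, -4.3]
opening: 0.522
grip_force: 30.0
```

```bash
python3 - <<'E'
from h import *
st(); go(502.4,-270.9,63,1.617)
crop("top",350,135,190,170,3.5,"m1.png")
E
```

```text
6.45 [ 501.4 -270.8  117. ] [-3.141 -0.     1.607] [-0.5  0.8 -4.3] 49.6 29.996996819972992
need [-0.001  0.006  0.36  -0.006]
```

View pics/m1.png

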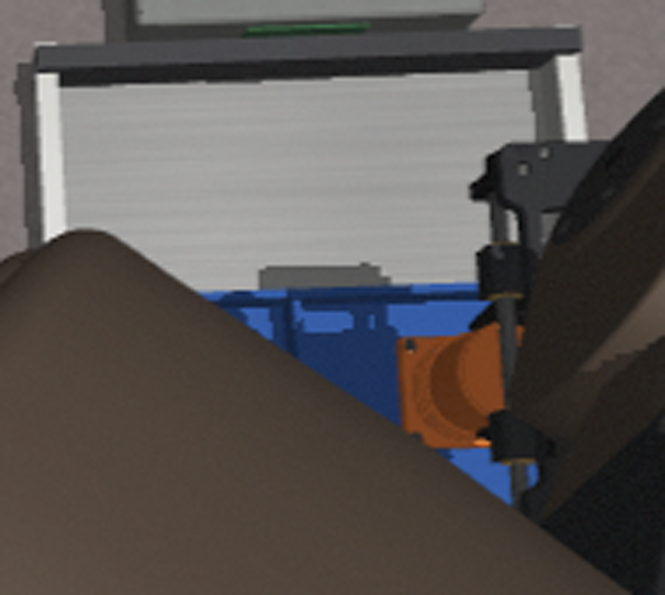

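The motor is held upright over the large bay (about (440,390) in the crop). I lower it gently.

Call:
{"method": "move_arm", "body": {"moves": [0,0,0.15,0,0,0,0.15,0,0,0,0.03,0,0,0,0.01,0,0,0,0.01,0,0,0,0.01,0,0,0,0.01,0,0,0,0,0]}}

```text
t: 7.5
eef_pos: [501.4, -271.2, 61.6]
tcp_rot: [-3.142, 0.0, 1.606]
ft_force: [-0.0, 0.1, -5.0]
opening: 0.519
grip_force: 30.0
```

Call:
{"method": "move_arm", "body": {"moves": [0,0,0.006,0,0,0,0.006,0,0,0,0,0]}}

```text
t: 7.88
eef_pos: [501.4, -271.3, 60.8]
tcp_rot: [3.141, 0.001, 1.606]
ft_force: [-4.0, 0.7, 8.1]
opening: 0.523
grip_force: 30.0
```

```bash
python3 -c "
from h import *
st()"
```

```text
7.88 [ 501.4 -271.3   60.8] [3.141e+00 1.000e-03 1.606e+00] [-4.   0.7  8.1] 49.7 30.002109110355377
```

Contact at 60.8, so the floor is at about 11 mm as expected. I release, lift and go to the ejector handle.

Call:
{"method": "move_arm", "body": {"moves": [0,0,0,0,0,0,0,0,0,0,0,0,0,0,0,0], "claw": 85}}

```text
t: 8.38
eef_pos: [501.4, -271.2, 59.8]
tcp_rot: [3.142, 0.0, 1.606]
ft_force: [0.2, -0.8, -0.8]
opening: 0.866
grip_force: 0.0
```

Call:
{"method": "move_arm", "body": {"moves": [0,0,-0.2,0,0,0,-0.35,0,0,0,-0.35,0,0,0,-0.13,-0.039,0,0,0,0]}}

```text
t: 9.0
eef_pos: [501.8, -271.4, 215.6]
tcp_rot: [3.139, 0.002, 1.667]
ft_force: [-0.4, 0.4, -1.0]
opening: 0.895
grip_force: 0.0
```

```bash
python3 -c "
from h import *
st(); go(559.8,392.1,58,1.667)"
```

```text
9.0 [ 501.8 -271.4  215.6] [3.139e+00 2.000e-03 1.667e+00] [-0.4  0.4 -1. ] 85.1 0.0
need [4.365 0.811 1.051 0.   ]
```

Call:
{"method": "move_arm", "body": {"moves": [0.36,0.067,0,0,0.36,0.067,0,0,0.36,0.067,0,0,0.36,0.067,0,0,0.36,0.067,0,0,0.36,0.067,0,0,0.36,0.067,0,0,0.36,0.067,0,0,0.36,0.067,0,0]}}

```text
t: 10.12
eef_pos: [543.9, 223.0, 212.5]
tcp_rot: [-3.139, 0.001, 1.666]
ft_force: [1.0, 0.4, 0.3]
opening: 0.894
grip_force: 0.0
```

Call:
{"method": "move_arm", "body": {"moves": [0.36,0.067,0,0,0.36,0.067,0,0,0.36,0.067,0,0,0.045,0.007,0.25,0,0,0,0.3,0,0,0,0,0,0,0,0,0], "claw": 70}}

```text
t: 11.0
eef_pos: [559.7, 392.3, 132.5]
tcp_rot: [3.141, -0.0, 1.667]
ft_force: [-0.2, -0.0, -0.3]
opening: 0.731
grip_force: 0.0
```

```bash
python3 -c "
from h import *
st(); go(559.8,392.1,58,1.667)
print(px('top',[559.8,392.1,89]))
crop('top',100,160,200,150,4,'e1.png')"
```

```text
11.0 [559.7 392.3 132.5] [ 3.141 -0.     1.667] [-0.2 -0.  -0.3] 69.6 0.0
need [-0.001  0.001  0.497 -0.   ]
[130.5 209.9]
```

View pics/e1.png

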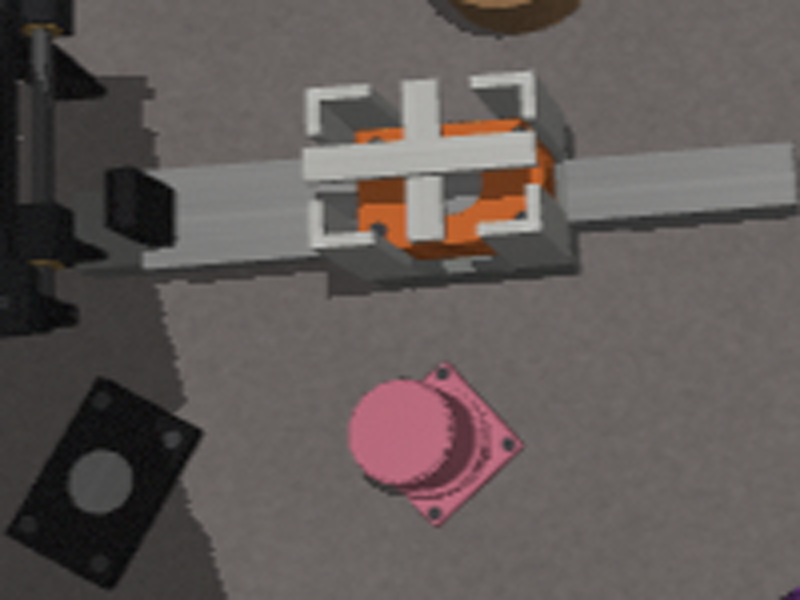

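The handle's top centre (~(124,204) in the crop) matches the prediction (122,200). I descend, grip and push the slide forward.

Call:
{"method": "move_arm", "body": {"moves": [0,0,0.25,0,0,0,0.247,0,0,0,0,0]}}

```text
t: 11.42
eef_pos: [558.8, 391.8, 56.6]
tcp_rot: [-3.14, 0.001, 1.667]
ft_force: [0.0, -0.7, 0.2]
opening: 0.736
grip_force: 0.0
```

Call:
{"method": "move_arm", "body": {"moves": [0,0,0,0,0,0,0,0,0,0,0,0,0,0,0,0,0,0,0,0,0,0,0,0], "claw": 15}}

```text
t: 12.18
eef_pos: [559.4, 392.3, 57.5]
tcp_rot: [3.141, -0.0, 1.668]
ft_force: [0.1, 1.0, 2.0]
opening: 0.315
grip_force: 30.0
```

Call:
{"method": "move_arm", "body": {"moves": [-0.06,0,0,0,-0.06,0,0,0,-0.06,0,0,0,-0.06,0,0,0,-0.06,0,0,0,-0.06,0,0,0,-0.06,0,0,0,-0.06,0,0,0,0,0,0,0]}}

```text
t: 13.3
eef_pos: [566.4, 319.7, 57.5]
tcp_rot: [3.141, 0.0, 1.667]
ft_force: [-0.4, -2.3, 4.7]
opening: 0.312
grip_force: 30.0
```

```bash
python3 -c "
from h import *
st(); go(559.8+7.2,392.1-74.7,58,1.667)"
```

```text
13.3 [566.4 319.7  57.5] [3.141 0.    1.667] [-0.4 -2.3  4.7] 29.6 30.000683069229126
need [-0.016  0.003 -0.003  0.   ]
```

Call:
{"method": "move_arm", "body": {"moves": [-0.01,0,0,0,-0.01,0,0,0,-0.01,0,0,0,0,0,0,0]}}

```text
t: 13.8
eef_pos: [566.6, 317.6, 57.5]
tcp_rot: [3.14, -0.002, 1.668]
ft_force: [-0.9, 11.1, 5.1]
opening: 0.316
grip_force: 30.0
```

Force of 11 N: the slide is at its forward end, after 75 mm of travel. Next I grip the plate at magazine x ≈ 98.

Call:
{"method": "move_arm", "body": {"moves": [0.01,0,0,0,0,0,0,0,0,0,0,0,0,0,0,0], "claw": 80}}

```text
t: 14.3
eef_pos: [566.4, 317.4, 57.1]
tcp_rot: [-3.141, 0.0, 1.667]
ft_force: [1.2, -0.7, 0.0]
opening: 0.678
grip_force: 0.0
```

Call:
{"method": "move_arm", "body": {"moves": [0,0,-0.3,0,0,0,-0.35,0,0,0,-0.1,0,-0.35,0,0,0,-0.35,0,0,0,-0.35,0,0,0,-0.1,0,0,0,0,0,0,0,0,0,0,0]}}

```text
t: 15.42
eef_pos: [583.0, 147.1, 169.5]
tcp_rot: [-3.141, -0.0, 1.668]
ft_force: [-0.6, -0.2, -0.1]
opening: 0.84
grip_force: 0.0
```

```bash
python3 -c "
from h import *
st(); go(583.5,145.3,18,1.667)
crop('scene',290,230,230,190,3.4,'p1.png')"
```

```text
15.43 [583.  147.1 169.5] [-3.141 -0.     1.668] [-0.6 -0.2 -0.1] 79.8 0.0
need [-1.20e-02  2.00e-03  1.01e+00  1.00e-03]
```

View pics/p1.png

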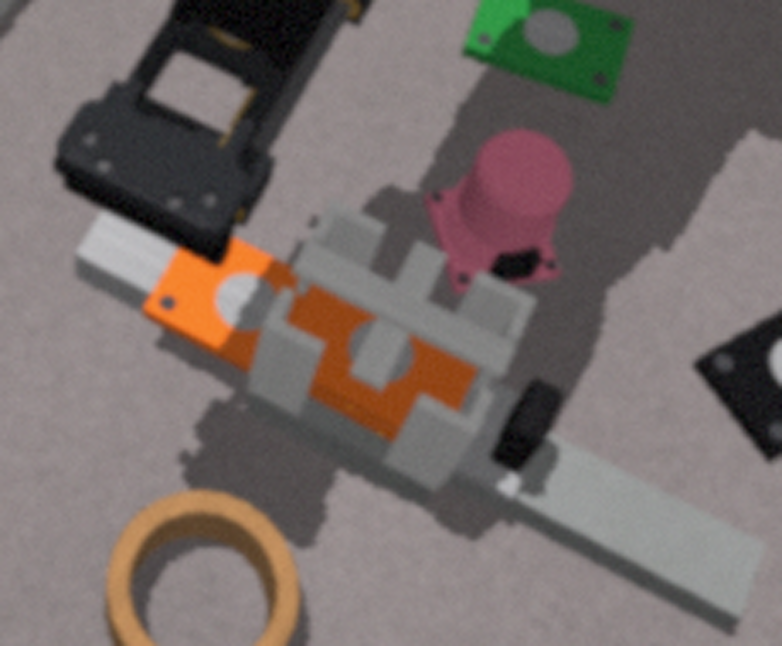

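The plate is out on the tongue (~(215,295) in the crop) with the handle forward. I descend, grip, draw it 45 mm and regrip at its centre.

Call:
{"method": "move_arm", "body": {"moves": [-0.012,0,0.3,0,0,0,0.3,0,0,0,0.3,0,0,0,0.11,0,0,0,0,0]}}

```text
t: 16.1
eef_pos: [583.1, 144.8, 17.9]
tcp_rot: [-3.14, 0.0, 1.669]
ft_force: [0.3, 0.7, 0.6]
opening: 0.842
grip_force: 0.0
```

Call:
{"method": "move_arm", "body": {"moves": [0,0,0,0,0,0,0,0,0,0,0,0,0,0,0,0], "claw": 45}}

```text
t: 16.6
eef_pos: [583.7, 144.2, 19.5]
tcp_rot: [3.14, 0.0, 1.668]
ft_force: [-1.9, 1.1, 6.8]
opening: 0.628
grip_force: 30.0
```

Call:
{"method": "move_arm", "body": {"moves": [-0.06,0,0,0,-0.06,0,0,0,-0.06,0,0,0,-0.06,0,0,0,-0.06,0,0,0,0,0,0,0]}}

```text
t: 17.35
eef_pos: [588.5, 98.8, 19.5]
tcp_rot: [3.139, 0.0, 1.667]
ft_force: [-0.7, -3.1, 6.5]
opening: 0.625
grip_force: 30.0
```

```bash
python3 -c "
from h import *
st()"
```

```text
17.35 [588.5  98.8  19.5] [3.139 0.    1.667] [-0.7 -3.1  6.5] 59.4 29.99581217765808
```

Call:
{"method": "move_arm", "body": {"moves": [0,0,0,0,0,0,0,0,0.08,0,0,0,0.095,0,0,0,0,0,0,0], "claw": 72}}

```text
t: 17.98
eef_pos: [584.8, 126.9, 18.2]
tcp_rot: [-3.142, 0.0, 1.669]
ft_force: [-1.1, -0.7, 0.1]
opening: 0.755
grip_force: 0.0
```

Call:
{"method": "move_arm", "body": {"moves": [0,0,0,0,0,0,0,0,0,0,0,0,0,0,0,0], "claw": 45}}

```text
t: 18.48
eef_pos: [585.2, 125.3, 18.2]
tcp_rot: [-3.142, 0.0, 1.667]
ft_force: [0.2, -0.6, 0.4]
opening: 0.628
grip_force: 30.0
```

Call:
{"method": "move_arm", "body": {"moves": [0,0,-0.15,0,0,0,-0.25,0,0,0,-0.2,0.032,0,0,0,0]}}

```text
t: 18.98
eef_pos: [586.0, 125.4, 110.2]
tcp_rot: [3.138, -0.0, 1.617]
ft_force: [0.9, -0.5, -0.6]
opening: 0.63
grip_force: 30.0
```

```bash
python3 -c "
from h import *
st(); go(496,-133,30,1.617)"
```

```text
18.98 [586.  125.4 110.2] [ 3.138 -0.     1.617] [ 0.9 -0.5 -0.6] 59.9 29.999907910823822
need [-1.693 -0.679  0.534  0.   ]
```

The plate is gripped at its centre and lifted. Carrying it to the smaller bay, tips to end just above the floor.

Call:
{"method": "move_arm", "body": {"moves": [-0.282,-0.113,0,0,-0.282,-0.113,0,0,-0.282,-0.113,0,0,-0.282,-0.113,0,0,-0.282,-0.113,0,0,-0.283,-0.114,0,0,0,0,0.2,0,0,0,0.2,0,0,0,0,0]}}

```text
t: 20.1
eef_pos: [493.7, -132.6, 46.0]
tcp_rot: [-3.137, -0.002, 1.618]
ft_force: [-0.2, -0.5, -0.6]
opening: 0.625
grip_force: 30.0
```

```bash
python3 -c "
from h import *
st(); go(496,-133,14,1.617)
crop('top',350,135,190,170,3.5,'t1.png')"
```

```text
20.1 [ 493.7 -132.6   46. ] [-3.137e+00 -2.000e-03  1.618e+00] [-0.2 -0.5 -0.6] 59.4 29.99970853328705
need [-0.003  0.015  0.213  0.   ]
```

View pics/t1.png

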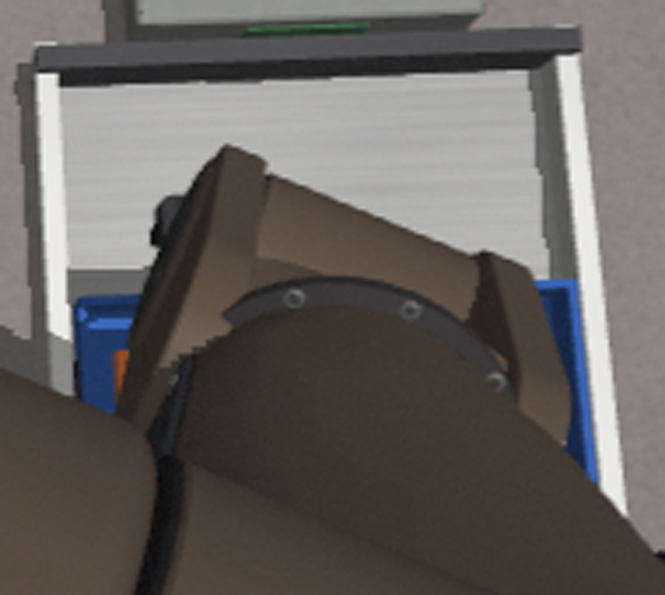

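The view is mostly hidden by the arm, but the plate's left edge at (118,355) sits inside the bay. I lower to the floor and release.

Call:
{"method": "move_arm", "body": {"moves": [0,0.01,0.1,0,0,0,0.06,0,0,0,0.04,0,0,0,0.012,0,0,0,0,0]}}

```text
t: 20.78
eef_pos: [496.7, -132.9, 16.5]
tcp_rot: [3.141, 0.0, 1.617]
ft_force: [0.1, -0.8, -0.4]
opening: 0.632
grip_force: 30.0
```

Call:
{"method": "move_arm", "body": {"moves": [0,0,0,0,0,0,0,0,0,0,0,0,0,0,0,0], "claw": 78}}

```text
t: 21.28
eef_pos: [496.7, -132.9, 16.6]
tcp_rot: [3.141, 0.0, 1.617]
ft_force: [0.2, -0.2, -0.3]
opening: 0.819
grip_force: 0.0
```

Call:
{"method": "move_arm", "body": {"moves": [0,0,-0.1,0,0,0,-0.3,0,0,0,-0.35,0,0,0,-0.35,0,0,0,0,-0.032]}}

```text
t: 21.9
eef_pos: [497.9, -133.3, 186.3]
tcp_rot: [3.135, 0.004, 1.669]
ft_force: [-0.3, 0.3, -1.4]
opening: 0.822
grip_force: 0.0
```

```bash
python3 -c "
from h import *
st(); go(567,317.7,58,1.667)"
```

```text
21.9 [ 497.9 -133.3  186.3] [3.135 0.004 1.669] [-0.3  0.3 -1.4] 78.2 0.0
need [2.947e+00 7.520e-01 8.550e-01 1.000e-03]
```

Call:
{"method": "move_arm", "body": {"moves": [0.327,0.084,0,0,0.327,0.084,0,0,0.327,0.084,0,0,0.327,0.084,0,0,0.327,0.084,0,0,0.327,0.084,0,0,0.327,0.084,0,0,0.327,0.084,0,0,0.331,0.08,0,0,0,0,0,0], "claw": 70}}

```text
t: 23.15
eef_pos: [565.8, 320.9, 182.1]
tcp_rot: [3.141, -0.0, 1.671]
ft_force: [0.2, -0.3, -0.2]
opening: 0.737
grip_force: 0.0
```

```bash
python3 -c "
from h import *
st(); go(567,317.7,58,1.667)
crop('top',350,135,190,170,3.5,'t2.png')"
```

```text
23.15 [565.8 320.9 182.1] [ 3.141 -0.     1.671] [ 0.2 -0.3 -0.2] 70.1 0.0
need [-0.022  0.006  0.827  0.002]
```

View pics/t2.png

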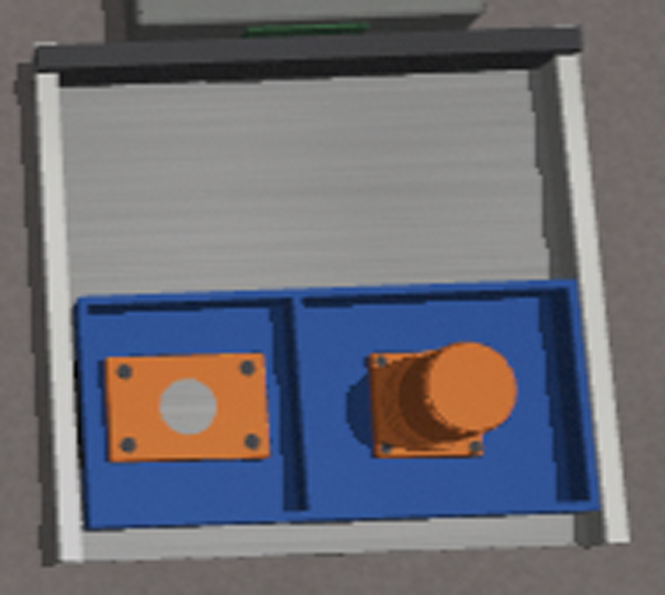

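Plate 1 lies flat and centred in the small bay (187,407), and the motor stands centred in the large bay (430,405). Next I grip the handle, pull it fully back and push it forward again.

Call:
{"method": "move_arm", "body": {"moves": [-0.02,0.006,0.25,0,0,0,0.3,0,0,0,0.277,0,0,0,0,0]}}

```text
t: 23.7
eef_pos: [566.2, 313.4, 55.7]
tcp_rot: [-3.137, 0.002, 1.666]
ft_force: [-0.6, -0.5, 1.0]
opening: 0.737
grip_force: 0.0
```

Call:
{"method": "move_arm", "body": {"moves": [0,0,0,0,0,0,0,0,0,0,0,0,0,0,0,0,0,0,0,0,0,0,0,0], "claw": 15}}

```text
t: 24.45
eef_pos: [566.8, 315.1, 57.8]
tcp_rot: [-3.141, 0.0, 1.668]
ft_force: [-3.6, -0.5, 5.7]
opening: 0.313
grip_force: 30.0
```

Call:
{"method": "move_arm", "body": {"moves": [0.06,0,0,0,0.06,0,0,0,0.06,0,0,0,0.06,0,0,0,0.06,0,0,0,0.06,0,0,0,0.06,0,0,0,0.06,0,0,0,0.03,0,0,0,0,0,0,0]}}

```text
t: 25.7
eef_pos: [559.6, 389.8, 57.8]
tcp_rot: [-3.14, 0.003, 1.668]
ft_force: [-3.6, -9.7, 6.7]
opening: 0.312
grip_force: 30.0
```

Call:
{"method": "move_arm", "body": {"moves": [0.01,0,0,0,0,0,0,0]}}

```text
t: 25.95
eef_pos: [559.6, 389.9, 57.7]
tcp_rot: [-3.139, 0.004, 1.668]
ft_force: [-4.0, -18.5, 9.7]
opening: 0.316
grip_force: 30.0
```

Call:
{"method": "move_arm", "body": {"moves": [0,0,0,0,0,0,0,0,0,0,0,0]}}

```text
t: 26.32
eef_pos: [559.6, 389.9, 57.7]
tcp_rot: [-3.139, 0.004, 1.668]
ft_force: [-2.9, -18.2, 9.8]
opening: 0.312
grip_force: 30.0
```

Call:
{"method": "move_arm", "body": {"moves": [-0.06,0,0,0,-0.06,0,0,0,-0.06,0,0,0,-0.06,0,0,0,-0.06,0,0,0,-0.06,0,0,0,-0.06,0,0,0,-0.06,0,0,0,-0.035,0,0,0,0,0,0,0]}}

```text
t: 27.58
eef_pos: [566.8, 315.6, 57.7]
tcp_rot: [-3.14, 0.001, 1.668]
ft_force: [-3.6, -2.5, 5.9]
opening: 0.313
grip_force: 30.0
```

```bash
python3 -c "
from h import *
st(); go(583.5,145.3,18,1.667)"
```

```text
27.57 [566.8 315.6  57.7] [-3.140e+00  1.000e-03  1.668e+00] [-3.6 -2.5  5.9] 29.8 29.995116591453552
need [-1.141e+00  1.000e-03  2.650e-01  1.000e-03]
```

Call:
{"method": "move_arm", "body": {"moves": [-0.015,0,0,0,0,0,0,0,0,0,0,0]}}

```text
t: 27.95
eef_pos: [566.9, 315.0, 57.8]
tcp_rot: [-3.141, -0.001, 1.668]
ft_force: [-5.6, 8.3, 4.1]
opening: 0.31
grip_force: 30.0
```

Call:
{"method": "move_arm", "body": {"moves": [0,0,0,0,0,0,0,0,0,0,0,0,0,0,0,0], "claw": 80}}

```text
t: 28.45
eef_pos: [567.6, 313.5, 57.3]
tcp_rot: [-3.142, 0.0, 1.667]
ft_force: [0.0, -0.5, -0.4]
opening: 0.678
grip_force: 0.0
```

Call:
{"method": "move_arm", "body": {"moves": [0,0,-0.3,0,0,0,-0.35,0,0,0,-0.1,0,-0.35,0,0,0,-0.35,0,0,0,-0.35,0,0,0,-0.08,0,0,0,0,0,0,0,0,0,0,0]}}

```text
t: 29.58
eef_pos: [583.8, 146.1, 169.6]
tcp_rot: [-3.141, -0.0, 1.669]
ft_force: [-0.2, 0.2, 0.0]
opening: 0.839
grip_force: 0.0
```

```bash
python3 -c "
from h import *
st(); go(583.5,145.3,23,1.667)"
```

```text
29.57 [583.8 146.1 169.6] [-3.141 -0.     1.669] [-0.2  0.2  0. ] 79.8 0.0
need [-0.005 -0.002  0.978  0.001]
```

Call:
{"method": "move_arm", "body": {"moves": [-0.005,0,0.3,0,0,0,0.3,0,0,0,0.28,0,0,0,0.1,0,0,0,0,0]}}

```text
t: 30.2
eef_pos: [583.8, 144.9, 22.6]
tcp_rot: [-3.141, 0.0, 1.669]
ft_force: [-0.9, -0.1, -1.0]
opening: 0.841
grip_force: 0.0
```

Call:
{"method": "move_arm", "body": {"moves": [0,0,0,0,0,0,0,0,0,0,0,0,0,0,0,0], "claw": 45}}

```text
t: 30.7
eef_pos: [584.3, 144.1, 24.1]
tcp_rot: [3.141, 0.0, 1.668]
ft_force: [-2.5, -0.1, 7.5]
opening: 0.63
grip_force: 30.0
```

Call:
{"method": "move_arm", "body": {"moves": [-0.06,0,0,0,-0.06,0,0,0,-0.06,0,0,0,-0.06,0,0,0,-0.06,0,0,0,0,0,0,0]}}

```text
t: 31.45
eef_pos: [589.2, 98.8, 24.1]
tcp_rot: [3.139, 0.0, 1.667]
ft_force: [0.4, -3.6, 5.5]
opening: 0.63
grip_force: 30.0
```

Call:
{"method": "move_arm", "body": {"moves": [0,0,0,0,0,0,0,0,0.08,0,0,0,0.095,0,0,0,0,0,0,0], "claw": 72}}

```text
t: 32.08
eef_pos: [585.5, 127.0, 22.9]
tcp_rot: [-3.142, 0.0, 1.669]
ft_force: [-0.2, 0.9, 0.2]
opening: 0.759
grip_force: 0.0
```

Call:
{"method": "move_arm", "body": {"moves": [0,0,0,0,0,0,0,0,0,0,0,0,0,0,0,0], "claw": 45}}

```text
t: 32.58
eef_pos: [585.8, 125.3, 22.9]
tcp_rot: [-3.142, 0.0, 1.667]
ft_force: [0.0, 0.3, -0.7]
opening: 0.63
grip_force: 30.0
```

Call:
{"method": "move_arm", "body": {"moves": [0,0,-0.15,0,0,0,-0.25,0,0,0,-0.2,0.032,0,0,0,0]}}

```text
t: 33.08
eef_pos: [586.7, 125.5, 114.8]
tcp_rot: [3.138, -0.0, 1.617]
ft_force: [-0.6, -0.1, -2.3]
opening: 0.631
grip_force: 30.0
```

```bash
python3 -c "
from h import *
st(); go(496.5,-133,30,1.617)"
```

```text
33.08 [586.7 125.5 114.8] [ 3.138 -0.     1.617] [-0.6 -0.1 -2.3] 60.1 29.993310570716858
need [-1.693 -0.68   0.566  0.   ]
```

Call:
{"method": "move_arm", "body": {"moves": [-0.282,-0.113,0,0,-0.282,-0.113,0,0,-0.282,-0.113,0,0,-0.282,-0.113,0,0,-0.282,-0.113,0,0,-0.283,-0.114,0,0,0,0,0.2,0,0,0,0.2,0,0,0,0,0]}}

```text
t: 34.2
eef_pos: [494.4, -132.6, 50.7]
tcp_rot: [-3.137, -0.002, 1.618]
ft_force: [0.5, 0.6, -1.4]
opening: 0.631
grip_force: 30.0
```

Call:
{"method": "move_arm", "body": {"moves": [0,0.007,0.08,0,0,0,0.06,0,0,0,0.03,0,0,0,0.013,0,0,0,0,0]}}

```text
t: 34.83
eef_pos: [497.0, -132.9, 25.6]
tcp_rot: [3.141, 0.0, 1.617]
ft_force: [-0.0, 0.2, -1.8]
opening: 0.63
grip_force: 30.0
```

```bash
python3 -c "
from h import *
st(); go(496.5,-133,26,1.617)"
```

```text
34.83 [ 497.  -132.9   25.6] [3.141 0.    1.617] [-0.   0.2 -1.8] 59.9 29.993073642253876
need [-0.001 -0.004 -0.003  0.   ]
```

Call:
{"method": "move_arm", "body": {"moves": [0,0,0,0,0,0,0,0,0,0,0,0,0,0,0,0], "claw": 78}}

```text
t: 35.33
eef_pos: [497.0, -132.9, 25.6]
tcp_rot: [3.141, 0.0, 1.617]
ft_force: [-0.5, 0.4, -0.6]
opening: 0.822
grip_force: 0.0
```

Call:
{"method": "move_arm", "body": {"moves": [0,0,-0.1,0,0,0,-0.3,0,0,0,-0.35,0,0,0,-0.3,0,0,0,0,-0.032,0,0,0,0]}}

```text
t: 36.08
eef_pos: [496.9, -132.8, 184.2]
tcp_rot: [3.14, 0.001, 1.667]
ft_force: [-0.6, -0.0, -0.1]
opening: 0.82
grip_force: 0.0
```

Call:
{"method": "move_arm", "body": {"moves": [0.327,0.084,0,0,0.327,0.084,0,0,0.327,0.084,0,0,0.327,0.084,0,0,0.327,0.084,0,0,0.327,0.084,0,0,0.327,0.084,0,0,0.327,0.084,0,0,0.331,0.08,0,0,0,0,0,0], "claw": 70}}

```text
t: 37.33
eef_pos: [565.9, 320.8, 182.0]
tcp_rot: [-3.14, 0.0, 1.67]
ft_force: [0.4, -1.0, -0.3]
opening: 0.737
grip_force: 0.0
```

```bash
python3 -c "
from h import *
st(); go(567,315.7,58,1.667)
crop('top',350,135,190,170,3.5,'t3.png')"
```

```text
37.33 [565.9 320.8 182. ] [-3.14  0.    1.67] [ 0.4 -1.  -0.3] 70.1 0.0
need [-0.035  0.004  0.827  0.002]
```

View pics/t3.png

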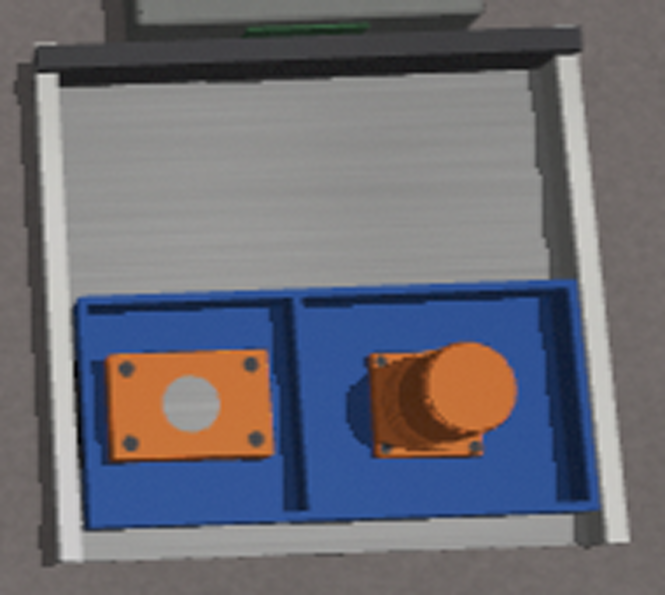

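Plate 2 lies neatly on plate 1 (190,405) and the motor hasn't moved. I repeat the ejector cycle for plate 3.

Call:
{"method": "move_arm", "body": {"moves": [-0.018,0.006,0.25,0,0,0,0.3,0,0,0,0.277,0,0,0,0,0]}}

```text
t: 37.88
eef_pos: [566.3, 313.6, 56.4]
tcp_rot: [-3.136, 0.002, 1.666]
ft_force: [-0.4, -0.1, 0.7]
opening: 0.736
grip_force: 0.0
```

Call:
{"method": "move_arm", "body": {"moves": [0,0,0,0,0,0,0,0,0,0,0,0,0,0,0,0,0,0,0,0,0,0,0,0], "claw": 15}}

```text
t: 38.62
eef_pos: [566.8, 315.4, 59.3]
tcp_rot: [-3.14, 0.0, 1.668]
ft_force: [-5.9, -0.8, 6.6]
opening: 0.314
grip_force: 30.0
```

Call:
{"method": "move_arm", "body": {"moves": [0.06,0,0,0,0.06,0,0,0,0.06,0,0,0,0.06,0,0,0,0.06,0,0,0,0.06,0,0,0,0.06,0,0,0,0.06,0,0,0,0.035,0,0,0,0,0,0,0]}}

```text
t: 39.88
eef_pos: [559.6, 390.2, 59.2]
tcp_rot: [-3.139, 0.004, 1.668]
ft_force: [-4.6, -13.9, 9.1]
opening: 0.312
grip_force: 30.0
```

```bash
python3 -c "
from h import *
st()"
```

```text
39.88 [559.6 390.2  59.2] [-3.139  0.004  1.668] [ -4.6 -13.9   9.1] 29.7 30.00146359205246
```

Call:
{"method": "move_arm", "body": {"moves": [0.005,0,0,0,0,0,0,0,0,0,0,0,0,0,0,0]}}

```text
t: 40.38
eef_pos: [559.6, 390.2, 59.2]
tcp_rot: [-3.139, 0.004, 1.668]
ft_force: [-3.9, -18.3, 9.4]
opening: 0.316
grip_force: 30.0
```

Call:
{"method": "move_arm", "body": {"moves": [-0.06,0,0,0,-0.06,0,0,0,-0.06,0,0,0,-0.06,0,0,0,-0.06,0,0,0,-0.06,0,0,0,-0.06,0,0,0,-0.06,0,0,0,-0.045,0,0,0,0,0,0,0]}}

```text
t: 41.62
eef_pos: [566.8, 315.2, 59.3]
tcp_rot: [-3.14, -0.001, 1.667]
ft_force: [-5.6, 3.7, 4.4]
opening: 0.314
grip_force: 30.0
```

```bash
python3 -c "
from h import *
st()"
```

```text
41.62 [566.8 315.2  59.3] [-3.140e+00 -1.000e-03  1.667e+00] [-5.6  3.7  4.4] 29.8 30.001424252986908
```

Call:
{"method": "move_arm", "body": {"moves": [0,0,0,0,0,0,0,0,0,0,0,0,0,0,0,0], "claw": 80}}

```text
t: 42.12
eef_pos: [567.8, 314.6, 58.8]
tcp_rot: [-3.142, 0.0, 1.668]
ft_force: [0.4, -0.0, 0.3]
opening: 0.678
grip_force: 0.0
```

Call:
{"method": "move_arm", "body": {"moves": [0,0,-0.3,0,0,0,-0.35,0,0,0,-0.1,0,-0.35,0,0,0,-0.35,0,0,0,-0.35,0,0,0,-0.08,0,0,0,0,0,0,0,0,0,0,0]}}

```text
t: 43.25
eef_pos: [583.9, 147.2, 171.1]
tcp_rot: [-3.141, -0.0, 1.669]
ft_force: [-0.4, -0.7, 0.4]
opening: 0.84
grip_force: 0.0
```

```bash
python3 -c "
from h import *
st(); go(583.5,145.3,23,1.667)
crop('scene',290,230,230,190,3.4,'p3.png')"
```

```text
43.25 [583.9 147.2 171.1] [-3.141 -0.     1.669] [-0.4 -0.7  0.4] 79.8 0.0
need [-0.012 -0.004  0.987  0.001]
```

View pics/p3.png

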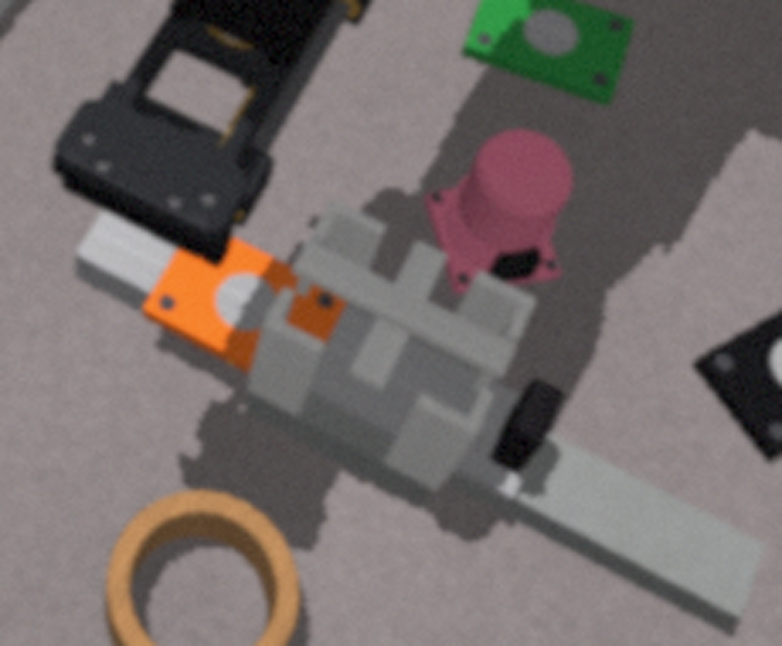

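Plate 3 is out at (215,295) and the magazine behind it is empty, so this is the last one. Picking it.

Call:
{"method": "move_arm", "body": {"moves": [-0.01,0,0.3,0,0,0,0.3,0,0,0,0.28,0,0,0,0.1,0,0,0,0,0]}}

```text
t: 43.92
eef_pos: [584.1, 145.1, 24.2]
tcp_rot: [-3.141, 0.0, 1.668]
ft_force: [0.3, 0.3, 0.8]
opening: 0.84
grip_force: 0.0
```

Call:
{"method": "move_arm", "body": {"moves": [0,0,0,0,0,0,0,0,0,0,0,0,0,0,0,0], "claw": 45}}

```text
t: 44.42
eef_pos: [584.5, 144.5, 25.5]
tcp_rot: [3.14, 0.0, 1.668]
ft_force: [-1.8, 1.2, 6.6]
opening: 0.633
grip_force: 30.0
```

Call:
{"method": "move_arm", "body": {"moves": [-0.06,0,0,0,-0.06,0,0,0,-0.06,0,0,0,-0.06,0,0,0,-0.06,0,0,0,0,0,0,0]}}

```text
t: 45.18
eef_pos: [589.4, 99.1, 25.6]
tcp_rot: [3.139, 0.0, 1.667]
ft_force: [0.2, -2.7, 6.4]
opening: 0.628
grip_force: 30.0
```

Call:
{"method": "move_arm", "body": {"moves": [0,0,0,0,0,0,0,0,0.08,0,0,0,0.095,0,0,0,0,0,0,0], "claw": 72}}

```text
t: 45.8
eef_pos: [585.8, 127.3, 24.3]
tcp_rot: [-3.141, 0.0, 1.669]
ft_force: [0.1, -0.2, 0.2]
opening: 0.758
grip_force: 0.0
```

Call:
{"method": "move_arm", "body": {"moves": [0,0,0,0,0,0,0,0,0,0,0,0,0,0,0,0], "claw": 45}}

```text
t: 46.3
eef_pos: [586.1, 125.6, 24.4]
tcp_rot: [3.142, 0.0, 1.667]
ft_force: [-0.4, -0.7, -0.9]
opening: 0.626
grip_force: 30.0
```

Call:
{"method": "move_arm", "body": {"moves": [0,0,-0.15,0,0,0,-0.25,0,0,0,-0.2,0.032,0,0,0,0]}}

```text
t: 46.8
eef_pos: [586.9, 125.8, 116.3]
tcp_rot: [3.138, -0.0, 1.617]
ft_force: [-0.0, 0.6, -1.5]
opening: 0.63
grip_force: 30.0
```

```bash
python3 -c "
from h import *
st(); go(496.5,-133,39,1.617)"
```

```text
46.8 [586.9 125.8 116.3] [ 3.138 -0.     1.617] [-0.   0.6 -1.5] 59.9 29.98792916536331
need [-1.696 -0.682  0.515  0.   ]
```

Call:
{"method": "move_arm", "body": {"moves": [-0.282,-0.114,0,0,-0.282,-0.114,0,0,-0.282,-0.114,0,0,-0.282,-0.114,0,0,-0.282,-0.114,0,0,-0.284,-0.113,0,0,0,0,0.2,0,0,0,0.15,0,0,0,0,0]}}

```text
t: 47.92
eef_pos: [494.3, -132.5, 59.9]
tcp_rot: [-3.138, -0.002, 1.618]
ft_force: [0.1, -0.1, -0.5]
opening: 0.629
grip_force: 30.0
```

Call:
{"method": "move_arm", "body": {"moves": [0,0.007,0.08,0,0,0,0.04,0,0,0,0.03,0,0,0,0.013,0,0,0,0,0]}}

```text
t: 48.55
eef_pos: [496.6, -132.7, 37.5]
tcp_rot: [3.141, 0.0, 1.617]
ft_force: [0.2, -0.3, -1.6]
opening: 0.627
grip_force: 30.0
```

```bash
python3 -c "
from h import *
st(); go(496.5,-133,38,1.617)"
```

```text
48.55 [ 496.6 -132.7   37.5] [3.141 0.    1.617] [ 0.2 -0.3 -1.6] 59.6 29.987700283527374
need [-0.002 -0.001 -0.003  0.   ]
```

Release, then to the handle to pull the ejector back.

Call:
{"method": "move_arm", "body": {"moves": [0,0,0,0,0,0,0,0,0,0,0,0,0,0,0,0], "claw": 78}}

```text
t: 49.05
eef_pos: [496.6, -132.8, 37.5]
tcp_rot: [3.141, 0.0, 1.617]
ft_force: [-0.2, -0.6, 0.4]
opening: 0.818
grip_force: 0.0
```

Call:
{"method": "move_arm", "body": {"moves": [0,0,-0.1,0,0,0,-0.3,0,0,0,-0.3,0,0,0,-0.27,0,0,0,0,-0.032,0,0,0,0]}}

```text
t: 49.8
eef_pos: [496.5, -132.7, 184.1]
tcp_rot: [3.14, 0.001, 1.667]
ft_force: [0.7, 0.5, 0.1]
opening: 0.82
grip_force: 0.0
```

Call:
{"method": "move_arm", "body": {"moves": [0.327,0.084,0,0,0.327,0.084,0,0,0.327,0.084,0,0,0.327,0.084,0,0,0.327,0.084,0,0,0.327,0.084,0,0,0.327,0.084,0,0,0.327,0.084,0,0,0.331,0.08,0,0,0,0,0,0], "claw": 70}}

```text
t: 51.05
eef_pos: [565.6, 321.0, 182.1]
tcp_rot: [-3.141, 0.0, 1.67]
ft_force: [0.1, -1.0, -0.7]
opening: 0.735
grip_force: 0.0
```

```bash
python3 -c "
from h import *
st(); go(567,315.7,58,1.667)"
```

```text
51.05 [565.6 321.  182.1] [-3.141  0.     1.67 ] [ 0.1 -1.  -0.7] 69.9 0.0
need [-0.036  0.006  0.827  0.002]
```

Call:
{"method": "move_arm", "body": {"moves": [-0.018,0.006,0.25,0,0,0,0.3,0,0,0,0.277,0,0,0,0,0]}}

```text
t: 51.55
eef_pos: [565.8, 314.1, 56.3]
tcp_rot: [-3.136, 0.002, 1.666]
ft_force: [-0.4, -0.5, -0.7]
opening: 0.733
grip_force: 0.0
```

Call:
{"method": "move_arm", "body": {"moves": [0,0,0,0,0,0,0,0,0,0,0,0,0,0,0,0,0,0,0,0,0,0,0,0], "claw": 15}}

```text
t: 52.3
eef_pos: [566.8, 315.5, 59.3]
tcp_rot: [-3.141, 0.0, 1.668]
ft_force: [-3.8, -1.5, 5.5]
opening: 0.317
grip_force: 30.0
```

Call:
{"method": "move_arm", "body": {"moves": [0.06,0,0,0,0.06,0,0,0,0.06,0,0,0,0.06,0,0,0,0.06,0,0,0,0.06,0,0,0,0.06,0,0,0,0.06,0,0,0,0.035,0,0,0,0,0,0,0]}}

```text
t: 53.55
eef_pos: [559.5, 390.4, 59.2]
tcp_rot: [-3.14, 0.004, 1.668]
ft_force: [-3.1, -13.9, 8.6]
opening: 0.313
grip_force: 30.0
```

```bash
python3 -c "
from h import *
st()"
```

```text
53.55 [559.5 390.4  59.2] [-3.14   0.004  1.668] [ -3.1 -13.9   8.6] 29.7 30.004186034202576
```

Ejector is fully back. Releasing and lifting, then travelling to the tray's near side.

Call:
{"method": "move_arm", "body": {"moves": [0,0,0,0,0,0,0,0,0,0,0,0,0,0,0,0], "claw": 75}}

```text
t: 54.05
eef_pos: [559.8, 392.6, 58.8]
tcp_rot: [3.142, 0.0, 1.668]
ft_force: [-0.5, -0.6, -0.1]
opening: 0.676
grip_force: 0.0
```

Call:
{"method": "move_arm", "body": {"moves": [0,0,-0.3,0,0,0,-0.35,0,0,0,-0.3,0,0,0,-0.05,0,0,0,0,0]}}

```text
t: 54.68
eef_pos: [559.7, 392.4, 208.6]
tcp_rot: [-3.142, 0.0, 1.668]
ft_force: [-1.2, -0.1, -0.8]
opening: 0.79
grip_force: 0.0
```

```bash
python3 -c "
from h import *
st(); go(417.7,-214.3,200,0.046)"
```

```text
54.67 [559.7 392.4 208.6] [-3.142  0.     1.668] [-1.2 -0.1 -0.8] 75.2 0.0
need [-3.934 -1.333  0.057  1.032]
```

Call:
{"method": "move_arm", "body": {"moves": [-0.33,-0.111,0,0,-0.33,-0.111,0,0,-0.33,-0.111,0,0,-0.33,-0.111,0,0,-0.33,-0.111,0,0,-0.33,-0.111,0,0,-0.33,-0.111,0,0,-0.33,-0.111,0,0,-0.33,-0.111,0,0,-0.33,-0.111,0,0]}}

```text
t: 55.92
eef_pos: [440.8, -117.6, 207.5]
tcp_rot: [-3.139, -0.001, 1.668]
ft_force: [0.9, -0.0, 0.7]
opening: 0.785
grip_force: 0.0
```

Call:
{"method": "move_arm", "body": {"moves": [-0.33,-0.111,0,0,-0.3,-0.111,0,0,0,0,0,0.103,0,0,0,0.103,0,0,0,0.103,0,0,0,0.103,0,0,0,0.103,0,0,0,0.103], "claw": 95}}

```text
t: 56.92
eef_pos: [417.3, -213.2, 207.3]
tcp_rot: [-3.139, 0.001, 0.691]
ft_force: [0.5, 0.4, 0.9]
opening: 1.001
grip_force: 0.0
```

Call:
{"method": "move_arm", "body": {"moves": [0,0,0,0.103,0,0,0,0.103,0,0,0,0.103,0,0,0,0.105,0,0,0,0,0,0,0,0]}}

```text
t: 57.68
eef_pos: [417.7, -213.4, 208.2]
tcp_rot: [-3.141, 0.001, 0.05]
ft_force: [0.2, -0.0, 0.3]
opening: 0.998
grip_force: 0.0
```

```bash
python3 -c "
from h import *
st(); go(417.7,-214.3,24,0.046)
im=viewer.read_camera('scene');cv2.imwrite('pics/s5.png',im[:,:,::-1])
im=viewer.read_camera('top');cv2.imwrite('pics/s5t.png',im[:,:,::-1])"
```

```text
57.67 [ 417.7 -213.4  208.2] [-3.141e+00  1.000e-03  5.000e-02] [ 0.2 -0.   0.3] 94.9 0.0
need [-0.     0.006  1.228  0.003]
```

View pics/s5.png

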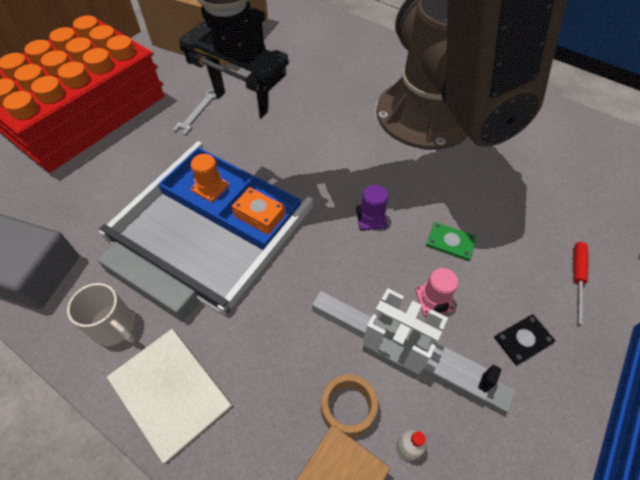

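All three plates are stacked in the small bay, the motor is upright, the magazine is empty and the handle is back at (490,378). I lower with the fingers spread across the tray's width and push along the guide.

Call:
{"method": "move_arm", "body": {"moves": [0,0.006,0.3,0.003,0,0,0.3,0,0,0,0.3,0,0,0,0.22,0,0,0,0.1,0,0,0,0,0]}}

```text
t: 58.52
eef_pos: [417.6, -214.3, 25.0]
tcp_rot: [-3.14, 0.002, 0.043]
ft_force: [-0.2, 0.5, -0.6]
opening: 0.999
grip_force: 0.0
```

Call:
{"method": "move_arm", "body": {"moves": [0.02,0,0,0,0.03,0,0,0,0.05,0,0,0,0.05,0,0,0,0.05,0,0,0,0.05,0,0,0,0.05,0,0,0,0.05,0,0,0,0.05,0,0,0,0.05,0,0,0]}}

```text
t: 59.78
eef_pos: [484.1, -211.1, 26.6]
tcp_rot: [-3.14, 0.003, 0.043]
ft_force: [-10.2, -0.1, 4.8]
opening: 1.0
grip_force: 5.2
```

```bash
python3 -c "
from h import *
st(); go(499.6-.5,-210.5,24,0.046)"
```

```text
59.77 [ 484.1 -211.1   26.6] [-3.14e+00  3.00e-03  4.30e-02] [-10.2  -0.1   4.8] 95.1 5.244812406599522
need [ 0.1    0.     0.017 -0.002]
```

Call:
{"method": "move_arm", "body": {"moves": [0.05,0,0,0,0.05,0,0,0,0.05,0,0,0,0.05,0,0,0,0.05,0,0,0,0.05,0,0,0,0.05,0,0,0,0.05,0,0,0,0.05,0,0,0,0,0,0,0]}}

```text
t: 61.02
eef_pos: [552.6, -208.5, 26.6]
tcp_rot: [-3.141, 0.001, 0.042]
ft_force: [-4.1, 1.4, 0.1]
opening: 0.999
grip_force: 1.8
```

Call:
{"method": "move_arm", "body": {"moves": [0.02,0,0,0,0.02,0,0,0,0.02,0,0,0,0,0,0,0]}}

```text
t: 61.52
eef_pos: [555.7, -208.3, 26.4]
tcp_rot: [-3.138, 0.013, 0.044]
ft_force: [-36.1, -8.0, 20.2]
opening: 1.001
grip_force: 18.4
```

Resistance of 36 N at 555.7, so I look to see whether that's the stop or a jam.

Call:
{"method": "move_arm", "body": {"moves": [-0.03,0,0,0,-0.15,0,0,0,-0.2,0,0,0,0,0,-0.3,0,0,0,-0.3,0,0,0,-0.3,0,-0.2,0,-0.2,0,0,0,0,0]}}

```text
t: 62.52
eef_pos: [474.9, -212.5, 193.8]
tcp_rot: [3.139, -0.004, 0.041]
ft_force: [-0.6, -0.3, 0.5]
opening: 0.998
grip_force: 0.0
```

```bash
python3 -c "
from h import *
st()
crop('top',350,130,190,170,3.5,'f1.png')"
```

```text
62.52 [ 474.9 -212.5  193.8] [ 3.139 -0.004  0.041] [-0.6 -0.3  0.5] 94.9 0.0
```

View pics/f1.png

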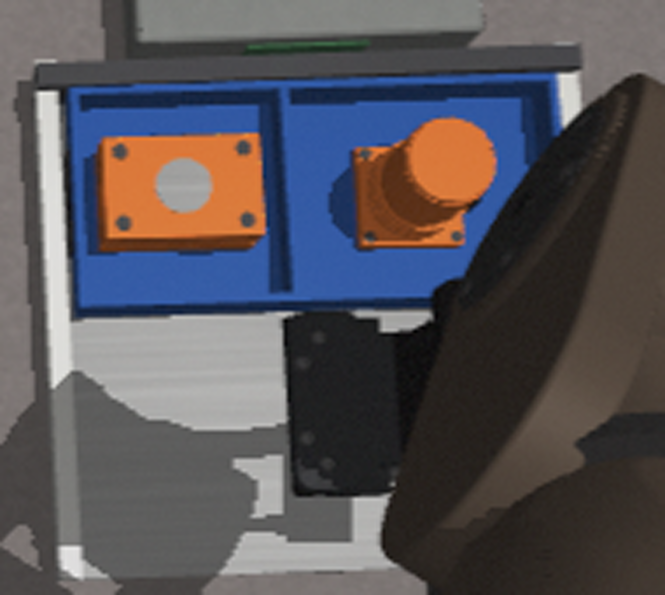

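```bash
python3 - <<'E'
from h import *
T=lambda u,v,z:w("top",350+u/3.5,130+v/3.5,z)
print("tray far",T(68,90,38),T(558,75,38),"near",T(80,316,38),T(440,307,38))
print("stop face base (z6)",T(62,105,6),T(555,86,6))
im=viewer.read_camera("top")
for c in (375,400,440,480): print(c,[tuple(int(q) for q in im[r,c]) for r in range(143,160)])
E
```

```text
tray far [689.3 -61.7  38. ] [ 702.  -343.8   38. ] near [556.5 -68.5  38. ] [ 564.7 -271.1   38. ]
stop face base (z6) [690.9 -61.1   6. ] [ 706.5 -354.9    6. ]
375 [(129, 122, 120), (127, 119, 118), (125, 118, 116), (125, 118, 117), (101, 97, 97), (75, 74, 77), (75, 75, 76), (75, 75, 77), (75, 75, 78), (74, 74, 76), (75, 75, 76), (42, 53, 75), (49, 88, 162), (47, 85, 155), (19, 37, 66), (21, 37, 67), (20, 39, 67)]
400 [(56, 55, 55), (55, 56, 54), (58, 58, 57), (65, 65, 65), (75, 74, 77), (73, 74, 76), (76, 76, 79), (75, 75, 78), (75, 75, 78), (75, 75, 78), (41, 47, 61), (49, 88, 163), (49, 88, 162), (27, 49, 90), (19, 37, 67), (24, 39, 67), (25, 40, 68)]
440 [(31, 49, 35), (32, 49, 37), (66, 70, 69), (74, 73, 76), (73, 73, 76), (74, 73, 77), (73, 74, 76), (75, 73, 77), (64, 65, 68), (38, 60, 98), (48, 87, 162), (47, 87, 161), (22, 39, 67), (25, 39, 68), (23, 38, 67), (26, 41, 68), (27, 47, 87)]
480 [(62, 61, 62), (72, 71, 74), (71, 70, 72), (73, 72, 74), (72, 72, 74), (71, 71, 74), (72, 71, 74), (44, 44, 45), (39, 59, 97), (48, 86, 160), (44, 76, 138), (22, 37, 67), (25, 39, 68), (22, 39, 67), (24, 40, 70), (49, 87, 161), (48, 87, 161)]
```

The tray edge sits against the dark stop with only ~1 px between them and no skew. I back the arm off and use the last picture to confirm seating from both views.

Call:
{"method": "move_arm", "body": {"moves": [-0.2,0,0,0,0,0.3,0,0,0,0.35,0,0,0,0.35,0,0,0,0.35,0,0,0,0.35,0,0,0,0,0,0]}}

```text
t: 63.5
eef_pos: [455.5, -471.1, 188.4]
tcp_rot: [-3.14, 0.001, 0.039]
ft_force: [-0.7, 1.2, 0.1]
opening: 1.002
grip_force: 0.0
```

```bash
python3 - <<'E'
from h import *
st()
a=viewer.read_camera("top")[140:230,355:530,::-1]; b=viewer.read_camera("scene")[180:310,95:270,::-1]
f=lambda i,k:cv2.resize(i,None,fx=k,fy=k,interpolation=cv2.INTER_CUBIC)
cv2.imwrite("pics/f2.png",np.vstack([f(a,2.7),f(b,2.7)]))
im=a[:,:,::-1].astype(int)
rc=[]
for c in range(375,511,15):   # far edge of blue, subpixel
    col=viewer and im[:,c-355,2]-im[:,c-355,0]
    r=int(np.argmax(col>55)); r+= -(col[r]-55)/max(1,col[r]-col[r-1]); rc.append(w("top",c,140+r,38)[:2].tolist())
print(rc)
for x in(70,75): # predicted tray far-edge world x at given guide x if the start was -65 exactly
    print(x)
E
```

```text
63.5 [ 455.5 -471.1  188.4] [-3.14e+00  1.00e-03  3.90e-02] [-0.7  1.2  0.1] 95.3 0.0
[[692.5, -73.0], [694.6, -103.3], [695.2, -133.6], [697.1, -163.8], [698.2, -194.1], [700.0, -224.3], [700.7, -254.5], [702.1, -284.7], [703.6, -314.9], [666.7, -343.2]]
70
75
```

View pics/f2.png

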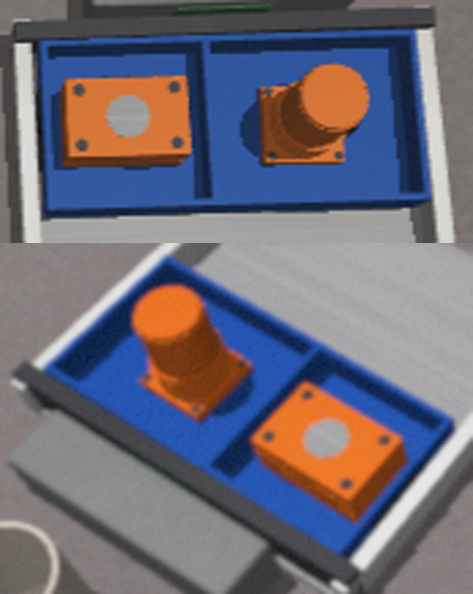

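Both views show the tray flush against the stop, unskewed, with the plates stacked flat and the motor upright. The measured edge at 699.2 agrees with the stop face at 698.8, so I hand in.

```bash
python3 -c "
from h import *
print(order.job_done())"
```

```text
the job is handed in; nothing more can be done
None
```

The kit is made up and handed in: the one motor and all three plates are in their bays, the ejector is fully back and the tray is against the stop. The last pictures show it all in place, but no verdict came back.

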